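# Demould a cast cover and hook it into the cell housing

## Task

Lift the freshly cast cover out of the open mould and fit it on the grey cell housing: hook its tongue under the housing's lip with the cover tilted, then swing it down until it lies fully home and flat in the recess, and let go. Leave the other things on the bench where they are.

Things in the scene. Friction and masses are not known exactly. Their poses are not given: they have to be found in the camera images.
- cover: Cast grey plastic cover, 0.05-0.1 kg: flat plate 80 (x) by 56 (y) by 8 mm (z); at its +x end a tongue sticks out 10 mm more (36 mm wide, 4 mm thick, flush with the underside). Mid-top stands a grip rib 40 mm long in x, 12 mm thick in y. Origin: underside centre of the plate; z up. Starts face up in the mould, plate top flush with the mould's top, axes parallel to the mould's.
- rib_top (a point): Middle of the top of the cover's grip rib, 30 mm above the cover's origin. The rib reaches down 22 mm from here to the plate's top face.
- tongue_tip (a point): Middle of the end face of the cover's tongue: 50 mm along +x from the cover's origin, 2 mm above its underside.
- mould: Lower half of an aluminium casting mould: fixed block, x -66 to +76, y -52 to +52 mm, 26 mm high, low lugs out to y 62 mm. Open cavity in its top, shaped like the cover with 1.5 mm clearance all round. Origin on the bench below the middle of the cavity's plate part; +x towards the tongue end (within 0.6 rad of straight away from the robot). Stands left or right.
- cavity_floor (a point): Middle of the cavity's floor, on which the cover lies at the start: 18 mm above the mould's origin; the cavity is 8 mm deep.
- housing: Grey detector cell housing: fixed block, x -54 to +62, y -40 to +40 mm, with a recess in its top for the cover: ledge at z 22 mm, near wall face at x -42 mm, side wall faces at y -30 and +30 mm, these walls 30 mm high; at the +x side a lip (see slot_mouth). Origin on the bench below the middle of the seat; +x points away from the robot within 0.4 rad. Stands opposite the mould, left or right.
- seat (a point): Where the origin of the fitted cover belongs: on the housing's ledge, 22 mm above the bench; axes as the housing's. The fitted cover's +x points along this +x (tongue under the lip), with 2 mm of play each way in x and y.
- slot_mouth (a point): Middle of the slot opening under the housing's lip, 44 mm along +x from the housing's origin, 26 mm above the bench; axes as the housing's. The slot is 8 mm high (z 22 to 30), 8 mm deep (to x 52), as wide as the recess; lip top z 34. The tongue goes in only with the cover tilted, tongue end low (about 6 to 20 degrees): level, the cover is too long to pass between near wall and lip.
- spanner: Bystander: combination spanner 162 mm long, 8 mm thick, lying in the middle of the bench. Origin at the centre of its underside.
- loose_cap: Bystander: blue screw cap, 46 mm across, 24 mm high, lying at the back. Origin at the centre of its underside.
- wipes: Bystander: stack of white wipes, 62 x 102 x 11 mm, at the back. Origin at the centre of its underside.
- bottle_far: Bystander: small screw-cap bottle, 56 mm across, 91 mm high, on the right side of the bench, the farther of two. Origin at the centre of its underside.
- bottle_near: Bystander: small screw-cap bottle, 56 mm across, 91 mm high, on the right side, the nearer of two. Origin at the centre of its underside.
- beaker: Bystander: small glass beaker, 46 mm across, 56 mm high, at the right near corner. Origin at the centre of its underside.
- fittings_box: Bystander: parts box with a clear lid, 88 x 124 x 40 mm, at the left, in front of the fixed chromatograph, a tall cabinet (0.65 m) that fills the bench beyond about x = 0.45 m and left of about y = 0.45 m in the world: the arm may start in front of it and must move clear of it first. Origin at the centre of its underside.
- marker: Bystander: black-capped marker pen, 137 mm long, 17 mm high, at the back. Origin at the centre of its underside.

How it is judged (in metres and radians):
On the way, in this order (a step that is already met when the one before it is completed fails the run):
1. the cover has been lifted clear of the mould cavity (underside over 20 mm above the cavity floor) (z of cover in the frame of mould above 0.038 m), for 0.1 s.
2. the tongue is under the lip while the cover is still tilted (x of tongue_tip in the frame of slot_mouth between 0.002 and 0.01 m and z of tongue_tip in the frame of slot_mouth between -0.006 and 0.005 m and y of tongue_tip in the frame of slot_mouth between -0.008 and 0.008 m and angle between cover's own z axis and vertical above 0.045 rad), for 0.04 s.
At the end, for the whole second after the job is handed in: The cover lies released and at rest in the housing's recess: its tongue under the lip, its underside on the ledge within 1.5 mm, level within 0.03 rad, within 3.5 mm of the seat in x and y and turned less than 0.08 rad from it (x of cover in the frame of seat between -0.0035 and 0.0035 m and y of cover in the frame of seat between -0.0035 and 0.0035 m and z of cover in the frame of seat between -0.0015 and 0.0015 m and x of tongue_tip in the frame of slot_mouth between 0.002 and 0.01 m and angle between cover's own z axis and vertical below 0.03 rad and angle between the x axis of cover and the x axis of seat, either way round below 0.08 rad and contact force between cover and the fingers below 0.1 N and linear speed of cover below 0.01 m/s and angular speed of cover below 0.1 rad/s); the robot touches nothing.
It fails at once if a bystander is moved more than 25 mm (distance of any of spanner, loose_cap, wipes, bottle_far, bottle_near, beaker, fittings_box, marker from where it was at the start of the episode above 0.025 m).
It also fails if it takes over 45 s, if anything falls off the work surface, if the arm or the gripper's body presses on something with over 40 N, if the wrist force passes 120 N, or if a joint passes its speed limit or range.

## Robot

A 6-joint arm with a two-finger parallel gripper is mounted at the origin on a cart in front of the work surface, level with it; the furniture and walls round the work are solid. World frame = base frame: x ahead of the robot, y to its left, z up, the work surface at z = 0. Lengths are in mm, angles in rad, forces in N, time in s.
With the tool pointing down it reaches from about 400 to 825 mm from the base axis. Payload 7 kg.
Tool frame: the origin (TCP) lies on the centre line of the jaws, within the pads' length; the fingertips stand 17 mm ahead of it and the grasp point (between the pads) lies 2 mm behind it; z points along the fingers, y is the direction in which the jaws open and shut (so a half turn about z gives the same grasp; the last joint's range is limited). The gripper opens to 88 mm and grips with 3 to 60 N. Pads are 19 mm wide; open, the fingers measure 130 mm over their backs; the gripper's body (78 mm by 193 mm) begins 47 mm behind the grasp point.
Start: joints at [1.593, 0.359, 0.012, 0, -1.224, -0.288], TCP at [177.32, 651.27, 243.561] pointing down, gripper open.
Joint ranges: [-3.07, 3.07], [-1.43, 2.12], [-1.02, 1.25], [-3.03, 1.67], [-3.05, -0], [-3.03, 3.03]. Speed limits (rad/s): [2.39, 2.39, 3.01, 3.14, 3.14, 3.14].

## Interface

Orientations are given as [roll, pitch, yaw] about the fixed x, y, z axes, in that order (R = Rz(yaw) Ry(pitch) Rx(roll)).
In Python, from workcell import status, imaging, ticket gives the robot as it stands. The module is installed in compiled form; this text tells all that it offers.
- The arm moves only by the tool servo_tool, never from a script. Its argument "increments" is a list of rows, each an object with "translation": the shift along the tool's x, y, z scaled (see below), a list of three; "delta_rot": the turn, a rotation vector about the tool's x, y, z scaled (see below), a list of three; "claw": the gripper's target within -1 to 1 (shut at 1, half-way at 0, fully open at -1). In form: [{"translation": [dx, dy, dz], "delta_rot": [wx, wy, wz], "claw": claw}, ...]. A call has 1 to 8 rows; each row is the pose to reach, as a shift and turn from the pose commanded when the call began, along the tool's axes at that moment, turning the shorter way round; what a row does not reach only later rows make up. The controller multiplies each number of a shift by 500 mm and each number of a turn by pi rad. A row lasts 1/8 s, in which the tool goes at most 62.5 mm and 10.7 degrees, less where a joint would pass 70% of its speed; a pose out of reach is approached as far as the arm can. A call with a number of a shift or a turn outside -1 to 1 is refused whole. A call with a gripper value outside its range is refused whole. The fingers move at their own pace and stop on an object; "squeeze" is the grip in N (left out, the last holds). Time passes only in rows, so rows that repeat a pose let the fingers close. It gives the time, the measured TCP pose, the force and the opening at its end, in the units of the state.
- status.sense(): the state, without advancing time (a new reading comes with each control period).
- imaging.camera(name): name is "side" or "top" or "wrist"; returns a dict with "img" (400x640x3 uint8, red, green, blue), "camera_matrix" (3x3 intrinsics, pixels), "R" (3x3) and "t" (3): a world point X has camera coordinates R X + t. Camera axes: x right, y down, z forward; pixel columns grow to the right and rows downward; lengths in mm; the calibration is good to about 2 mm. A picture is of the moment at which its call begins. There is no depth.
- ticket.hand_in(): hands the job in, once; it reports no verdict.
The state is a dict: "t": time; "joint_pos": joint angles; "qd": joint speeds; "effort": joint torques, N m; "tcp_pos": TCP position; "eef_rot": TCP orientation; "wrist_force": force on the tool from outside, world axes, zero at the start; "ft_torque": the same for the moment, N m; "width": finger opening in mm.
Only numpy, scipy, OpenCV 4.12 (cv2) and the standard library are available. Lean on these libraries where they do the work, as an engineer would, in place of code of your own. Each camera call takes 0.05 s, during which the arm holds its last target.

## Working session

There is one attempt and no reset: what is moved stays moved. The work goes in short steps, Python scripts to look and compute and a tool call to move; the robot and the scene stay as the last step left them, time stands still between calls to the robot, and variables do not carry over. Pictures are saved under pics/ and viewed, and the job is handed in when it is done.

Besides the shell and the picture viewer there is one more tool, called as a command line: name --argument value ..., lists and objects as JSON in quotes. servo_tool: Moves the arm, as the interface text tells. Shifts and turns lie within -1 to 1; 1 stands for 500 mm of shift or pi rad of turn. Its arguments: {"type":"object","properties":{"increments":{"type":"array","items":{"type":"object","properties":{"translation":{"type":"array","items":{"type":"number","minimum":-1,"maximum":1}},"delta_rot":{"type":"array","items":{"type":"number","minimum":-1,"maximum":1}},"claw":{"type":"number"}}}},"squeeze":{"type":"number"}},"required":["increments"]}

```bash
mkdir -p pics; python3 - <<'E'
from workcell import status, imaging
import cv2, numpy as np
print(status.sense())
for n in ["top","side","wrist"]:
    c=imaging.camera(n); cv2.imwrite(f"pics/{n}0.png",c["img"][:,:,::-1]); np.savez(f"{n}0.npz",**c)
    print(n,c["camera_matrix"].tolist(),c["R"].round(4).tolist(),c["t"].round(1).tolist())
E
```

```text
{'t': 0.0, 'joint_pos': array([ 1.59308920e+00,  3.59394437e-01,  1.10823234e-02, -3.67307424e-04,
       -1.22410968e+00, -2.88152025e-01]), 'qd': array([-1.88765320e-04,  1.19638723e-03,  9.54420582e-05, -9.07311822e-04,
        1.74443655e-03,  1.57886205e-03]), 'effort': array([-2.20297239e-03, -5.82724464e+01,  2.93053633e+01,  6.99750736e+00,
        6.80579193e-03, -1.65612096e-04]), 'tcp_pos': array([177.2112045 , 650.84911704, 242.62490698]), 'eef_rot': array([ 3.13993607e+00, -1.30915705e-04, -2.65984133e-01]), 'wrist_force': array([-0.39165481,  0.95122957,  0.41238923]), 'ft_torque': array([-0.03484489,  0.04412715,  0.0473874 ]), 'width': 87.5945410038276}
top [[382.85358392277254, 0.0, 322.65660869315093], [0.0, 382.85358392277254, 200.02009253943638], [0.0, 0.0, 1.0]] [[-0.0265, -0.9994, -0.0227], [-0.988, 0.0297, -0.1519], [0.1525, 0.0184, -0.9881]] [30.4, 563.1, 1066.9]
side [[513.9760975631655, 0.0, 315.7496876129906], [0.0, 513.9760975631655, 187.16826940716362], [0.0, 0.0, 1.0]] [[-0.8843, -0.4666, 0.016], [-0.172, 0.2937, -0.9403], [0.434, -0.8343, -0.34]] [471.0, 143.9, 1561.4]
wrist [[330.8996468557138, 0.0, 320.9354122435669], [0.0, 330.8996468557138, 199.06299197778523], [0.0, 0.0, 1.0]] [[-0.2622, -0.965, 0.0015], [-0.9214, 0.2509, 0.2968], [-0.2868, 0.0765, -0.9549]] [674.6, -37.0, 392.1]
```

View pics/top0.png

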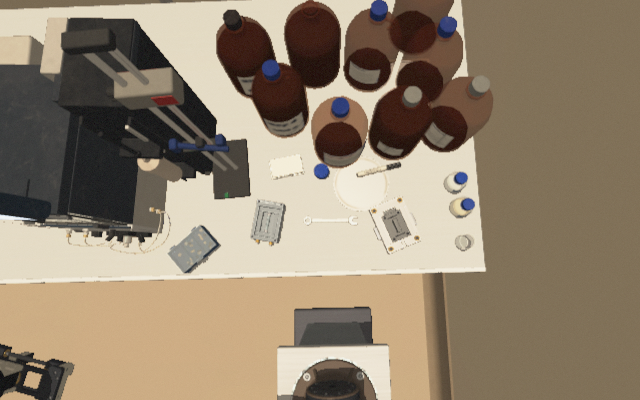

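View pics/side0.png

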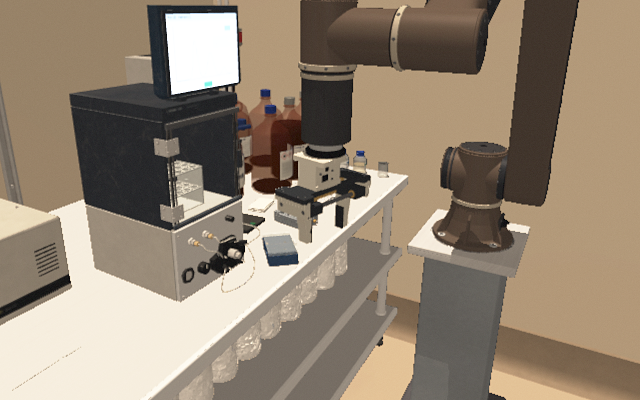

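View pics/wrist0.png

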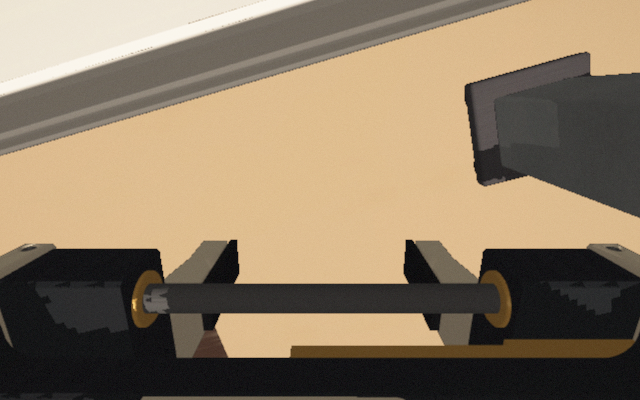

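The top view shows the housing left of centre (268,222), the mould at right (397,225) with the dark cover in it, and the spanner between them at (331,220). The gripper is at lower left, off the bench's near edge. I'll zoom in next.

```bash
cat > h.py <<'E'
import numpy as np, cv2
def load(f): return dict(np.load(f))
def ray(c,px,z):
    d=c["R"].T@np.linalg.inv(c["camera_matrix"])@np.array([px[0],px[1],1.0]); o=-c["R"].T@c["t"]
    return o+d*(z-o[2])/d[2]
def proj(c,X):
    p=c["camera_matrix"]@(c["R"]@np.asarray(X,float)+c["t"]); return p[:2]/p[2]
E
python3 - <<'E'
from h import *
c=load("top0.npz"); i=c["img"][:,:,::-1]
a=cv2.resize(i[190:260,235:305],None,fx=8,fy=8,interpolation=cv2.INTER_CUBIC)
b=cv2.resize(i[190:260,362:432],None,fx=8,fy=8,interpolation=cv2.INTER_CUBIC)
cv2.imwrite("pics/zh.png",a);cv2.imwrite("pics/zm.png",b)
print(ray(c,(268,222),30),ray(c,(397,225),26), -c["R"].T@c["t"])
E
```

```text
[505.71781755 175.96576247  30.        ] [ 486.58511055 -199.08749227   26.        ] [ 394.48875979   -5.9391349  1140.44829662]
```

View pics/zh.png

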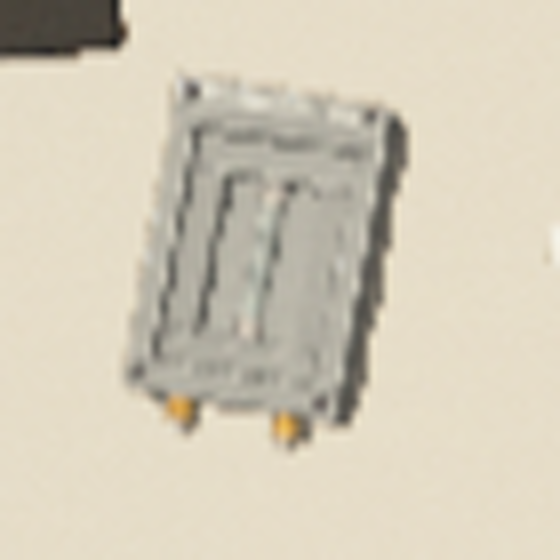

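View pics/zm.png

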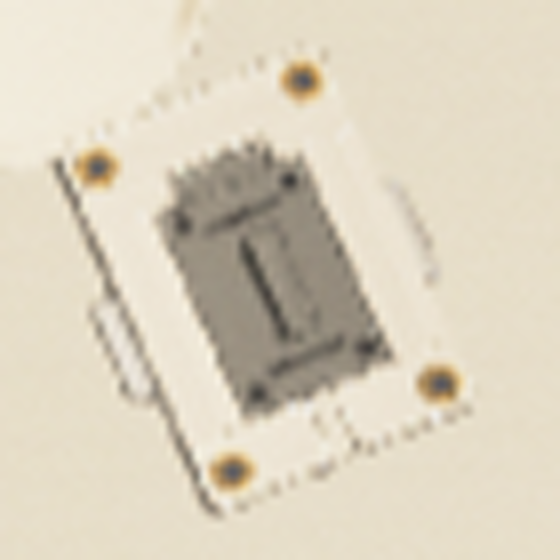

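The zoomed views show the mould's tongue end up-left (yaw about +0.37) and the housing's lip at the top (yaw about -0.16). For accuracy I'll look at each one with the wrist camera. I'll write a planning helper first.

```bash
cat >> h.py <<'E'
from scipy.spatial.transform import Rotation as Ro
def plan(p0,e0,p1,e1):
    """pose from -> pose to; numbers for servo_tool"""
    A=Ro.from_euler("xyz",e0);B=Ro.from_euler("xyz",e1)
    d=A.inv().apply(np.array(p1)-p0)/500; w=(A.inv()*B).as_rotvec()/np.pi
    n=max(np.linalg.norm(d)*8,np.degrees(np.linalg.norm(w)*np.pi)/10.7)
    print("tr",d.round(4).tolist(),"rot",w.round(4).tolist(),"rows>=",n.round(1))
E
python3 - <<'E'
from h import *
plan([177.3,651.3,243.6],[np.pi,0,-.266],[420,190,300],[np.pi,0,-.16])
E
```

```text
tr [0.7109, 0.7626, -0.1128] rot [0.0, 0.0, -0.0337] rows>= 8.4
```

servo_tool --increments '[{"translation": [0.71, 0.76, -0.11], "delta_rot": [0, 0, -0.034], "claw": -1}, {"translation": [0.71, 0.76, -0.11], "delta_rot": [0, 0, -0.034], "claw": -1}, {"translation": [0.71, 0.76, -0.11], "delta_rot": [0, 0, -0.034], "claw": -1}, {"translation": [0.71, 0.76, -0.11], "delta_rot": [0, 0, -0.034], "claw": -1}, {"translation": [0.71, 0.76, -0.11], "delta_rot": [0, 0, -0.034], "claw": -1}, {"translation": [0.71, 0.76, -0.11], "delta_rot": [0, 0, -0.034], "claw": -1}, {"translation": [0.71, 0.76, -0.11], "delta_rot": [0, 0, -0.034], "claw": -1}, {"translation": [0.71, 0.76, -0.11], "delta_rot": [0, 0, -0.034], "claw": -1}]'

```text
t: 1.15
tcp_pos: [409.8, 209.6, 296.6]
eef_rot: [-3.141, -0.0, -0.158]
wrist_force: [0.7, 0.9, -0.2]
width: 87.6
```

Settle with zero-motion rows, then take the picture.

servo_tool --increments '[{"translation": [0, 0, 0], "delta_rot": [0, 0, 0], "claw": -1}, {"translation": [0, 0, 0], "delta_rot": [0, 0, 0], "claw": -1}, {"translation": [0, 0, 0], "delta_rot": [0, 0, 0], "claw": -1}]'

```text
t: 1.52
tcp_pos: [409.0, 212.4, 295.9]
eef_rot: [3.141, 0.0, -0.158]
wrist_force: [-0.6, 0.3, 0.1]
width: 87.4
```

```bash
cat > snap.py <<'E'
import sys
from workcell import status, imaging
import cv2, numpy as np
n,f=sys.argv[1:3]
c=imaging.camera(n); cv2.imwrite(f"pics/{f}.png",c["img"][:,:,::-1]); np.savez(f"{f}.npz",**c)
s=status.sense(); print(s["t"],s["tcp_pos"].round(2),s["eef_rot"].round(4),s["joint_pos"].round(3),s["width"],s["wrist_force"].round(2))
E
python3 snap.py wrist w1
```

```text
1.575 [408.91 212.5  295.87] [ 3.1412e+00  4.0000e-04 -1.5720e-01] [ 0.908 -0.036 -0.35  -0.    -1.258  0.505] 87.96334646668248 [0.13 0.03 0.16]
```

View pics/w1.png

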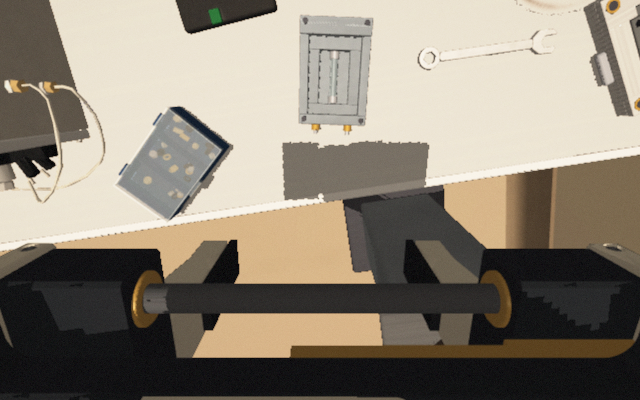

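The wrist view shows the housing upright in the image at (335,70), with its lip at the top and gold fittings on the near side. The mould is at the right edge and the spanner at (490,48). I'll go closer over the housing.

```bash
python3 - <<'E'
from h import *
c=load("w1.npz")
print(ray(c,(336,70),32)); top=ray(c,(336,18),34);bot=ray(c,(333,125),30);print(top,bot)
plan([409,212.4,297],[np.pi,0,-.158],[450,184,130],[np.pi,0,-.16])
E
```

```text
[514.20375177 178.57075396  32.        ]
[566.53349794 171.09641648  34.        ] [453.58984316 190.89697852  30.        ]
tr [0.0899, 0.0432, 0.334] rot [0.0, -0.0, 0.0006] rows>= 2.8
```

servo_tool --increments '[{"translation": [0.09, 0.043, 0.33], "delta_rot": [0, 0, 0], "claw": -1}, {"translation": [0.09, 0.043, 0.33], "delta_rot": [0, 0, 0], "claw": -1}, {"translation": [0.09, 0.043, 0.33], "delta_rot": [0, 0, 0], "claw": -1}, {"translation": [0.09, 0.043, 0.33], "delta_rot": [0, 0, 0], "claw": -1}, {"translation": [0.09, 0.043, 0.33], "delta_rot": [0, 0, 0], "claw": -1}, {"translation": [0.09, 0.043, 0.33], "delta_rot": [0, 0, 0], "claw": -1}]'

```text
t: 2.33
tcp_pos: [451.1, 184.6, 133.1]
eef_rot: [-3.139, -0.002, -0.158]
wrist_force: [0.5, -0.0, -0.5]
width: 87.5
```

```bash
python3 snap.py wrist w2
```

```text
2.375 [450.99 184.42 133.01] [-3.1389e+00 -2.2000e-03 -1.5780e-01] [ 0.793  0.154 -0.547  0.    -0.866  0.62 ] 87.59608856119691 [0.31 0.41 0.55]
```

View pics/w2.png

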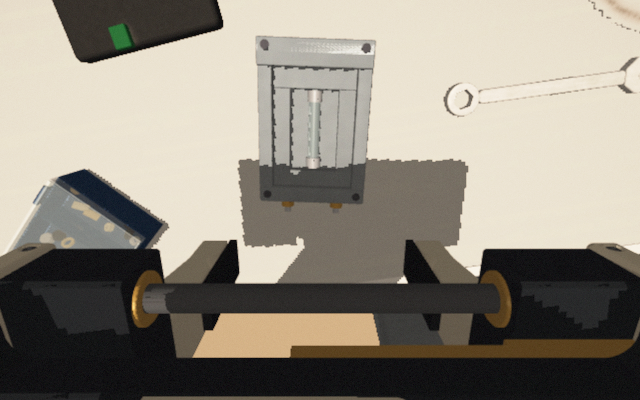

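```bash
python3 - <<'E'
from h import *
i=load("w2.npz")["img"][:,:,::-1]
cv2.imwrite("pics/w2z.png",cv2.resize(i[25:215,240:390],None,fx=3.1,fy=3.1,interpolation=cv2.INTER_CUBIC))
E
```

```text
(no output)
```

View pics/w2z.png

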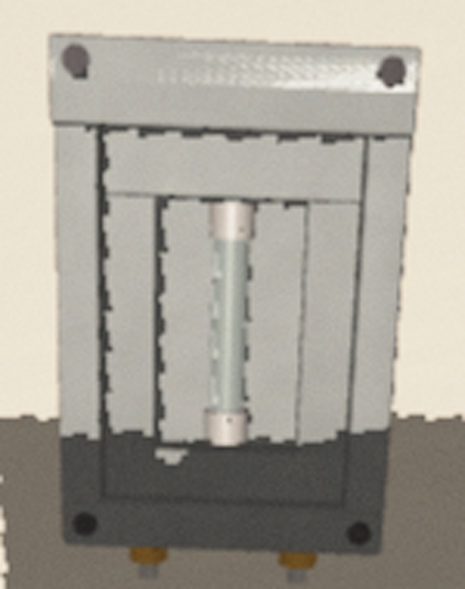

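```bash
cat > fit.py <<'E'
from h import *
def fit(c,crop,s,obs):
    W=[];L=[]
    for (u,v),(x,y,z) in obs:
        W.append(ray(c,(crop[0]+u/s-0.5+0.5/s,crop[1]+v/s-0.5+0.5/s),z)[:2]);L.append((x,y))
    W=np.array(W);L=np.array(L,float)
    a,b=W-W.mean(0),L-L.mean(0)
    th=np.arctan2((b[:,0]*a[:,1]-b[:,1]*a[:,0]).sum(),(a*b).sum())
    M=np.array([[np.cos(th),-np.sin(th)],[np.sin(th),np.cos(th)]])
    t=W.mean(0)-M@L.mean(0)
    print("pos",t.round(2),"yaw",th.round(4)); print("resid in obj frame\n",((W-t)@M-L).round(2))
E
python3 - <<'E'
from fit import *
c=load("w2.npz")
obs=[((49,36),(62,40,34)),((420,48),(62,-40,34)),((64,542),(-54,40,30)),((380,552),(-54,-40,30)),((54,124),(44,40,34)),((415,133),(44,-40,34)),((101,128),(44,30,30)),((367,138),(44,-30,30))]
fit(c,(240,25),3.1,obs)
fit(c,(240,25),3.1,obs[:6])
E
```

```text
pos [507.64 181.95] yaw -0.1898
resid in obj frame
 [[-0.73 -0.15]
 [-0.5   0.51]
 [ 0.85 -0.21]
 [ 0.88  0.64]
 [-0.19 -0.79]
 [ 0.54  0.23]
 [-0.36 -0.49]
 [-0.5   0.26]]
pos [507.79 181.96] yaw -0.1894
resid in obj frame
 [[-0.85 -0.2 ]
 [-0.66  0.45]
 [ 0.72 -0.22]
 [ 0.72  0.63]
 [-0.32 -0.84]
 [ 0.38  0.18]]
```

```bash
python3 - <<'E'
from h import *
plan([450.6,184.4,132],[np.pi,0,-.158],[431,-221,150],[np.pi,0,.37])
E
```

```text
tr [0.0889, 0.8069, -0.036] rot [0.0, 0.0, -0.1681] rows>= 6.5
```

servo_tool --increments '[{"translation": [0.089, 0.807, -0.036], "delta_rot": [0, 0, -0.168], "claw": -1}, {"translation": [0.089, 0.807, -0.036], "delta_rot": [0, 0, -0.168], "claw": -1}, {"translation": [0.089, 0.807, -0.036], "delta_rot": [0, 0, -0.168], "claw": -1}, {"translation": [0.089, 0.807, -0.036], "delta_rot": [0, 0, -0.168], "claw": -1}, {"translation": [0.089, 0.807, -0.036], "delta_rot": [0, 0, -0.168], "claw": -1}, {"translation": [0.089, 0.807, -0.036], "delta_rot": [0, 0, -0.168], "claw": -1}, {"translation": [0.089, 0.807, -0.036], "delta_rot": [0, 0, -0.168], "claw": -1}, {"translation": [0.089, 0.807, -0.036], "delta_rot": [0, 0, -0.168], "claw": -1}]'

```text
t: 3.38
tcp_pos: [430.6, -224.8, 150.4]
eef_rot: [3.14, -0.002, 0.365]
wrist_force: [-0.3, -0.0, -0.2]
width: 87.5
```

servo_tool --increments '[{"translation": [0, 0, 0], "delta_rot": [0, 0, 0], "claw": -1}, {"translation": [0, 0, 0], "delta_rot": [0, 0, 0], "claw": -1}, {"translation": [0, 0, 0], "delta_rot": [0, 0, 0], "claw": -1}]'

```text
t: 3.75
tcp_pos: [430.8, -221.3, 149.4]
eef_rot: [3.141, -0.0, 0.371]
wrist_force: [-0.4, 0.4, 0.6]
width: 87.7
```

```bash
python3 snap.py wrist w3
```

```text
3.8 [ 430.82 -221.42  149.36] [ 3.1414e+00 -4.0000e-04  3.7060e-01] [-0.068  0.131 -0.53   0.    -0.909  2.009] 87.91585040880011 [-0.41  0.02 -0.33]
```

View pics/w3.png

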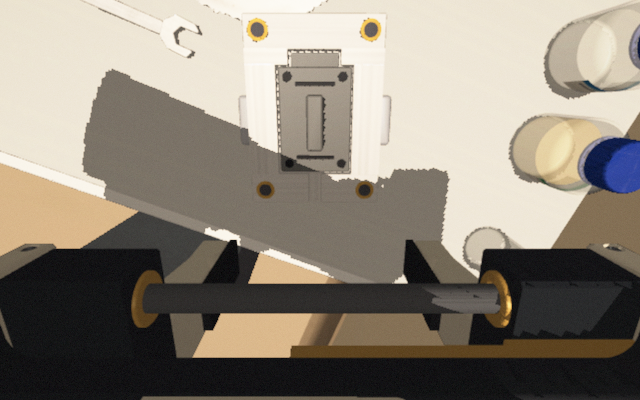

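The mould is upright in the view, with the cover at about (315,118) and the tongue up at (315,57).

```bash
python3 - <<'E'
from h import *
i=load("w3.npz")["img"][:,:,::-1]
cv2.imwrite("pics/w3z.png",cv2.resize(i[40:185,260:370],None,fx=4,fy=4,interpolation=cv2.INTER_CUBIC))
E
```

```text
(no output)
```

View pics/w3z.png

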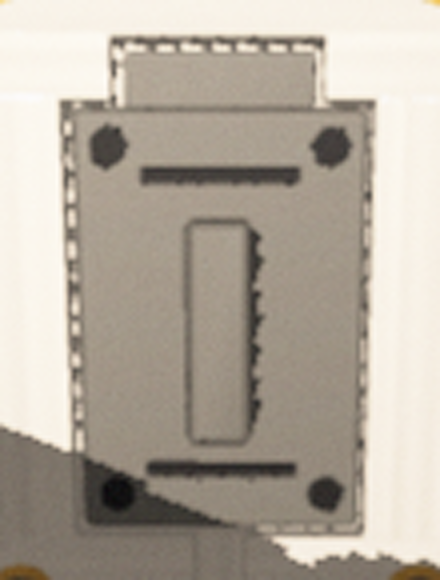

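```bash
python3 - <<'E'
from fit import *
c=load("w3.npz")
P=[((73,108),(40,28,26)),((368,109),(40,-28,26)),((84,525),(-40,28,26)),((358,529),(-40,-28,26))]
R=[((185,219),(20,6,48)),((250,219),(20,-6,48)),((185,442),(-20,6,48)),((249,442),(-20,-6,48))]
fit(c,(260,40),4,P);fit(c,(260,40),4,R);fit(c,(260,40),4,P+R)
fit(c,(260,40),4,[((110,37),(51.5,19.5,26)),((325,38),(51.5,-19.5,26)),((60,100),(41.5,29.5,26)),((375,100),(41.5,-29.5,26))])
E
```

```text
pos [ 486.9  -194.06] yaw 0.3655
resid in obj frame
 [[-0.23 -0.42]
 [-0.08  0.55]
 [ 0.41 -0.06]
 [-0.1  -0.07]]
pos [ 487.29 -193.63] yaw 0.3634
resid in obj frame
 [[-0.49 -0.32]
 [-0.41  0.29]
 [ 0.4  -0.1 ]
 [ 0.5   0.13]]
pos [ 487.1  -193.84] yaw 0.3652
resid in obj frame
 [[-0.5  -0.53]
 [-0.33  0.43]
 [ 0.14 -0.2 ]
 [-0.35 -0.22]
 [-0.22 -0.23]
 [-0.16  0.39]
 [ 0.67  0.06]
 [ 0.75  0.3 ]]
pos [ 486.9 -193.6] yaw 0.3698
resid in obj frame
 [[ 0.4   0.24]
 [ 0.29 -0.29]
 [-0.39 -0.14]
 [-0.3   0.19]]
```

Cover found at (487,-194), yaw 0.366. The plate, rib and cavity fits agree within 0.5 mm. Next I'll go above it.

```bash
python3 - <<'E'
from h import *
plan([430.9,-221.3,150.2],[np.pi,0,.3706],[487.1,-193.8,75],[np.pi,0,.366])
c=load("w3.npz");print(ray(c,(545,150),0),ray(c,(580,60),0))
E
```

```text
tr [0.1247, -0.0106, 0.1504] rot [0.0, -0.0, 0.0015] rows>= 1.6
[ 535.65680951 -392.04448178    0.        ] [ 609.09628478 -378.25024802    0.        ]
```

servo_tool --increments '[{"translation": [0.125, -0.011, 0.05], "delta_rot": [0, 0, 0.0015], "claw": -1}, {"translation": [0.125, -0.011, 0.1], "delta_rot": [0, 0, 0.0015], "claw": -1}, {"translation": [0.125, -0.011, 0.15], "delta_rot": [0, 0, 0.0015], "claw": -1}, {"translation": [0.125, -0.011, 0.15], "delta_rot": [0, 0, 0.0015], "claw": -1}, {"translation": [0.125, -0.011, 0.15], "delta_rot": [0, 0, 0.0015], "claw": -1}]'

```text
t: 4.42
tcp_pos: [487.4, -194.5, 75.0]
eef_rot: [3.141, -0.001, 0.365]
wrist_force: [0.7, -1.0, 0.1]
width: 87.7
```

```bash
python3 snap.py wrist w4
```

```text
4.475 [ 487.57 -194.58   75.33] [ 3.1407e+00 -1.5000e-03  3.6460e-01] [-0.006  0.29  -0.531  0.    -0.749  1.941] 87.7612833947663 [1.28 0.62 0.37]
```

View pics/w4.png

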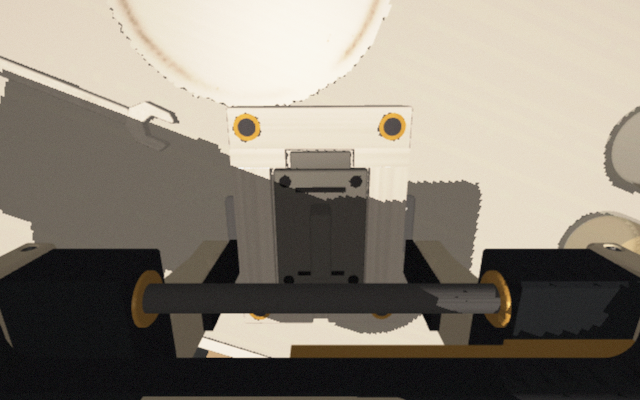

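The cover rib (col 320) is midway between the fingers (cols 238 and 404). I'll go down and grip.

servo_tool --increments '[{"translation": [0, 0, 0.03], "delta_rot": [0, 0, 0], "claw": -1}, {"translation": [0, 0, 0.056], "delta_rot": [0, 0, 0], "claw": -1}, {"translation": [0, 0, 0.056], "delta_rot": [0, 0, 0], "claw": 0}, {"translation": [0, 0, 0.056], "delta_rot": [0, 0, 0], "claw": 0.3}]' --squeeze 15

```text
t: 4.97
tcp_pos: [486.8, -194.7, 46.1]
eef_rot: [-3.142, 0.0, 0.364]
wrist_force: [0.4, -0.3, -0.3]
width: 72.9
```

servo_tool --increments '[{"translation": [0, 0, 0], "delta_rot": [0, 0, 0], "claw": 1}, {"translation": [0, 0, 0], "delta_rot": [0, 0, 0], "claw": 1}, {"translation": [0, 0, 0], "delta_rot": [0, 0, 0], "claw": 1}, {"translation": [0, 0, 0], "delta_rot": [0, 0, 0], "claw": 1}, {"translation": [0, 0, 0], "delta_rot": [0, 0, 0], "claw": 1}]' --squeeze 15

```text
t: 5.6
tcp_pos: [486.8, -194.6, 46.2]
eef_rot: [3.142, -0.0, 0.364]
wrist_force: [0.4, -0.2, -0.3]
width: 23.2
```

servo_tool --increments '[{"translation": [0, 0, 0], "delta_rot": [0, 0, 0], "claw": 1}, {"translation": [0, 0, 0], "delta_rot": [0, 0, 0], "claw": 1}, {"translation": [0, 0, 0], "delta_rot": [0, 0, 0], "claw": 1}]' --squeeze 25

```text
t: 5.98
tcp_pos: [486.8, -194.6, 46.2]
eef_rot: [3.142, 0.0, 0.364]
wrist_force: [1.0, 0.3, 0.2]
width: 11.3
```

servo_tool --increments '[{"translation": [0, 0, -0.01], "delta_rot": [0, 0, 0], "claw": 1}, {"translation": [0, 0, -0.03], "delta_rot": [0, 0, 0], "claw": 1}, {"translation": [0, 0, -0.08], "delta_rot": [0, 0, 0], "claw": 1}, {"translation": [0, 0, -0.16], "delta_rot": [0, 0, 0], "claw": 1}, {"translation": [0, 0, -0.2], "delta_rot": [0, 0, 0], "claw": 1}, {"translation": [0, 0, -0.2], "delta_rot": [0, 0, 0], "claw": 1}, {"translation": [0, 0, -0.2], "delta_rot": [0, 0, 0], "claw": 1}]'

```text
t: 6.85
tcp_pos: [486.3, -194.5, 145.8]
eef_rot: [-3.141, 0.0, 0.364]
wrist_force: [-0.9, -0.4, -0.5]
width: 11.9
```

```bash
python3 snap.py wrist w5
```

```text
6.9 [ 486.13 -194.52  145.41] [-3.1409e+00  1.1000e-03  3.6390e-01] [-0.006  0.2   -0.453 -0.    -0.919  1.941] 11.615259551740216 [ 0.3   0.83 -0.44]
```

View pics/w5.png

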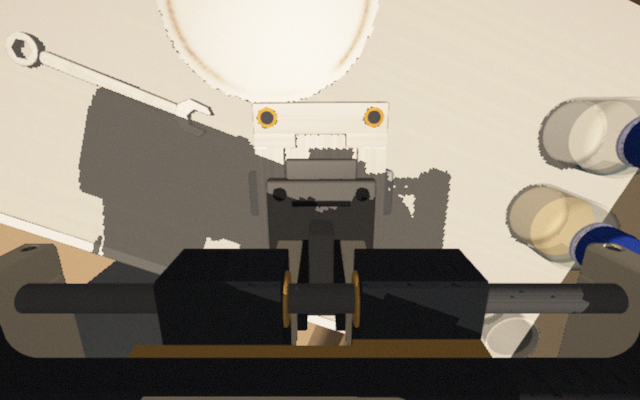

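The cover is lifted clear and held square; its tongue edge is at row 160 and its plate far edge at row 180. I'll measure where it sits in the hand.

```bash
python3 - <<'E'
from h import *
i=load("w5.npz")["img"][:,:,::-1]
cv2.imwrite("pics/w5z.png",cv2.resize(i[145:245,255:390],None,fx=5,fy=5,interpolation=cv2.INTER_CUBIC))
E
```

```text
(no output)
```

View pics/w5z.png

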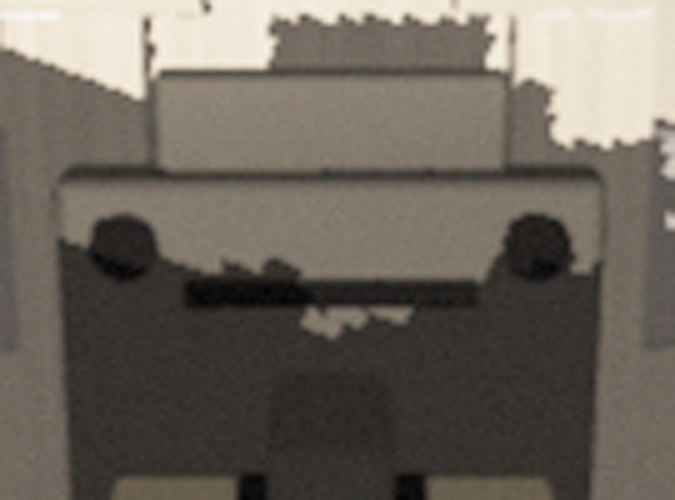

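```bash
python3 - <<'E'
from fit import *
c=load("w5.npz");tp=np.array([486.13,-194.52]);yaw=.3639
M=np.array([[np.cos(yaw),-np.sin(yaw)],[np.sin(yaw),np.cos(yaw)]])
o=-c["R"].T@c["t"];print("cam in tool-heading frame",(o[:2]-tp)@M,o[2])
for (u,v),z,n in [((60,174),125.4,"pl L 40,28"),((603,174),125.4,"pl R 40,-28"),((158,72),121.4,"tg 50,18"),((505,73),121.4,"tg 50,-18"),((268,376),147.4,"rib 20,6"),((388,376),147.4,"rib 20,-6")]:
    w=ray(c,(255+u/5-.4,145+v/5-.4),z); print(n,((w[:2]-tp)@M).round(2))
E
```

```text
cam in tool-heading frame [81.1786296   0.31095181] 287.4334583307968
pl L 40,28 [41.08 27.68]
pl R 40,-28 [ 41.11 -27.  ]
tg 50,18 [50.72 17.92]
tg 50,-18 [ 50.64 -17.23]
rib 20,6 [27.76  6.07]
rib 20,-6 [27.76 -4.78]
```

The cover sits about +0.7/+0.4 mm off the TCP as this camera sees it. The camera shows that same bias throughout, so I'll use camera-relative values. Next I'll plan the insertion waypoints.

```bash
cat > ins.py <<'E'
from h import *
YAW=-.1895; S=np.array([507.7,181.95,0]); OFF=np.array([-.7,-.45,28.2])
def tcp(xt,zt,th,dy=0):
    "tip-bottom corner at housing-frame (xt,zt), tilt th"
    A=Ro.from_euler("y",th); H=Ro.from_euler("z",YAW)
    origin=np.array([xt,dy,zt])-A.apply([50,0,0])
    return S+H.apply(origin+A.apply(OFF)),[np.pi,th,YAW]
E
python3 - <<'E'
from ins import *
for a in [(38,84,.2),(41,30,.2),(41,23.4,.2),(49.7,23.2,.2),(49.7,22.3,0)]:
    p,e=tcp(*a);print(a,p.round(1))
p,e=tcp(38,84,.2)
plan([486.2,-194.5,146],[np.pi,0,.364],p,e)
E
```

```text
(38, 84, 0.2) [501.6 182.7 121.7]
(41, 30, 0.2) [504.6 182.1  67.7]
(41, 23.4, 0.2) [504.6 182.1  61.1]
(49.7, 23.2, 0.2) [513.1 180.5  60.9]
(49.7, 22.3, 0) [506.6 181.7  50.5]
tr [0.2974, -0.6939, 0.0486] rot [0.0176, -0.062, 0.1756] rows>= 6.1
```

servo_tool --increments '[{"translation": [0.06, -0.12, 0], "delta_rot": [0.003, -0.01, 0.03], "claw": 1}, {"translation": [0.12, -0.24, 0], "delta_rot": [0.006, -0.02, 0.06], "claw": 1}, {"translation": [0.16, -0.36, 0.01], "delta_rot": [0.009, -0.03, 0.09], "claw": 1}, {"translation": [0.21, -0.48, 0.02], "delta_rot": [0.012, -0.042, 0.12], "claw": 1}, {"translation": [0.26, -0.6, 0.03], "delta_rot": [0.015, -0.052, 0.15], "claw": 1}, {"translation": [0.297, -0.694, 0.049], "delta_rot": [0.0176, -0.062, 0.1756], "claw": 1}, {"translation": [0.297, -0.694, 0.049], "delta_rot": [0.0176, -0.062, 0.1756], "claw": 1}, {"translation": [0.297, -0.694, 0.049], "delta_rot": [0.0176, -0.062, 0.1756], "claw": 1}]'

```text
t: 7.9
tcp_pos: [501.3, 182.4, 120.5]
eef_rot: [3.14, 0.202, -0.188]
wrist_force: [-0.5, -0.5, -0.3]
width: 11.3
```

```bash
python3 snap.py wrist w6
```

```text
7.95 [501.47 181.72 120.89] [ 3.1401  0.201  -0.1892] [ 0.61   0.345 -0.265 -0.159 -1.109  0.854] 12.246544205079834 [-1.17 -0.34 -1.1 ]
```

View pics/w6.png

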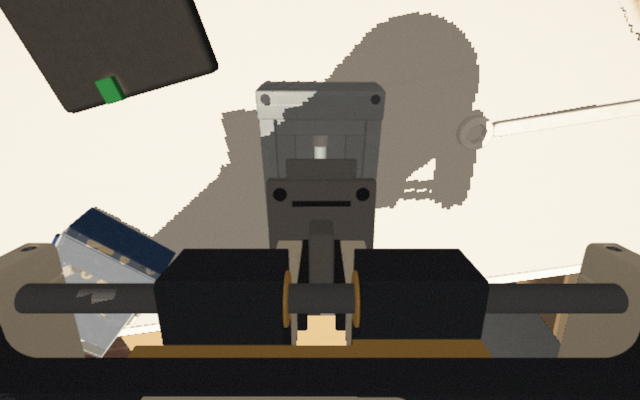

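The tilted cover is above the recess, with its centre at col 321 and the lip's centre at col ~321. I'll re-measure the lip here for refinement.

```bash
python3 - <<'E'
from h import *
i=load("w6.npz")["img"][:,:,::-1]
z=cv2.resize(i[72:192,250:395],None,fx=5,fy=5,interpolation=cv2.INTER_CUBIC)
z=(255*(z/255.)**.55).astype(np.uint8)
cv2.imwrite("pics/w6z.png",z)
E
```

```text
(no output)
```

View pics/w6z.png

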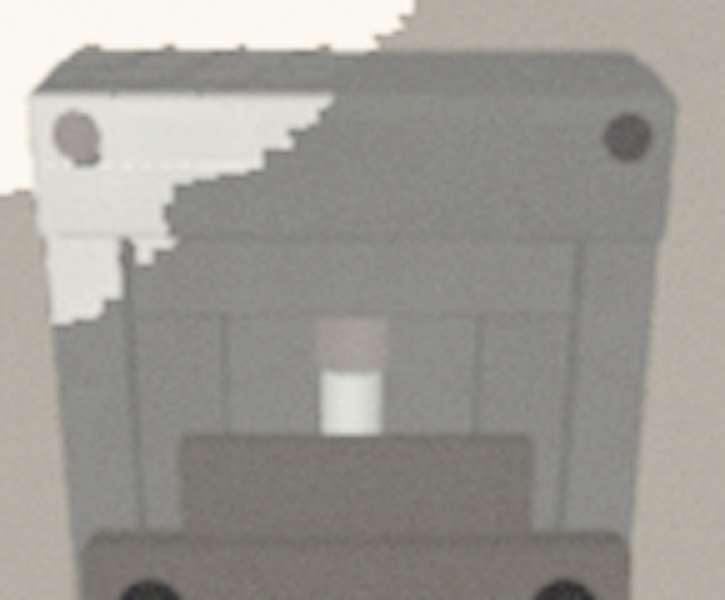

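```bash
python3 - <<'E'
from fit import *
from ins import tcp,YAW
c=load("w6.npz")
obs=[((32,92),(62,40,34)),((676,100),(62,-40,34)),((38,238),(44,40,34)),((662,240),(44,-40,34)),((127,240),(44,30,30)),((579,243),(44,-30,30))]
fit(c,(250,72),5,obs)
# tongue
A=Ro.from_euler("xyz",[0,.201,-.1892]); T=np.array([501.47,181.9,120.89])
for y,(u,v) in ((18,(180,435)),(-18,(534,437))):
    w=T+A.apply(np.array([50,y,4])-[0,0,28.2])
    r=ray(c,(250+u/5-.4,72+v/5-.4),w[2]); print("tongue meas-pred in heading frame",Ro.from_euler("z",.1892).apply(r-w).round(2))
E
```

```text
pos [507.07 182.47] yaw -0.1959
resid in obj frame
 [[ 0.37 -0.78]
 [ 0.07  0.5 ]
 [ 0.41 -0.  ]
 [ 0.79  0.53]
 [-0.86 -0.77]
 [-0.78  0.52]]
tongue meas-pred in heading frame [ 0.45  0.64 -0.  ]
tongue meas-pred in heading frame [ 0.27  0.97 -0.  ]
```

```bash
sed -i 's/^YAW=.*/YAW=-.191; S=np.array([507.4,182.25,0]); OFF=np.array([-.5,-.6,28.2])/' ins.py; python3 - <<'E'
from ins import *
for a in [(41,36,.2),(41,24.5,.2)]:
    p,e=tcp(*a);print(a,p.round(1)); plan([501.4,182.1,120.9],[np.pi,.201,-.189],p,e)
E
```

```text
(41, 36, 0.2) [504.4 182.2  73.7]
tr [0.0247, -0.0014, 0.0914] rot [0.0001, 0.0003, 0.0006] rows>= 0.8
(41, 24.5, 0.2) [504.4 182.2  62.2]
tr [0.0293, -0.0014, 0.1139] rot [0.0001, 0.0003, 0.0006] rows>= 0.9
```

servo_tool --increments '[{"translation": [0.015, -0.001, 0.045], "delta_rot": [0, 0, 0.0006], "claw": 1}, {"translation": [0.025, -0.001, 0.09], "delta_rot": [0, 0, 0.0006], "claw": 1}, {"translation": [0.027, -0.001, 0.105], "delta_rot": [0, 0, 0.0006], "claw": 1}, {"translation": [0.029, -0.001, 0.114], "delta_rot": [0, 0, 0.0006], "claw": 1}, {"translation": [0.029, -0.001, 0.114], "delta_rot": [0, 0, 0.0006], "claw": 1}, {"translation": [0.029, -0.001, 0.114], "delta_rot": [0, 0, 0.0006], "claw": 1}]'

```text
t: 8.7
tcp_pos: [505.3, 182.6, 63.6]
eef_rot: [-3.141, 0.199, -0.191]
wrist_force: [0.9, 0.3, -0.4]
width: 12.1
```

```bash
python3 snap.py wrist w7; python3 - <<'E'
from h import *
i=load("w7.npz")["img"][:,:,::-1]
z=cv2.resize(i[80:240,240:400],None,fx=3.7,fy=3.7,interpolation=cv2.INTER_CUBIC)
z=(255*(z/255.)**.55).astype(np.uint8)
cv2.imwrite("pics/w7z.png",z)
E
```

```text
8.75 [505.28 182.66  63.6 ] [-3.1412  0.199  -0.191 ] [ 0.606  0.416 -0.308 -0.17  -0.993  0.877] 11.984784648532694 [-0.43 -0.44 -0.7 ]
```

View pics/w7z.png

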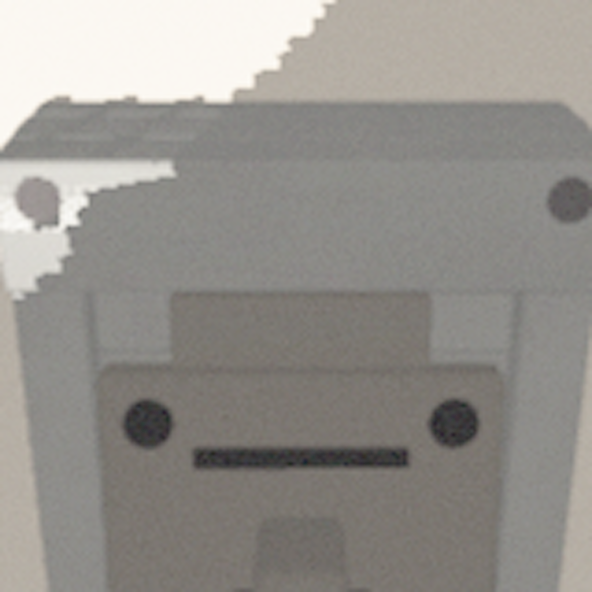

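The tongue end is just in front of the lip edge (row 292 in the zoom). Laterally the cover is ~0.6 mm to the left. I'll drop 2.2 mm, correct y, then slide in.

```bash
python3 - <<'E'
from ins import *
for a in [(41.5,23.6,.2,-.5),(45,23.5,.2,-.5),(49.7,23.4,.2,-.5)]:
    p,e=tcp(*a);print(a,p.round(1)); plan([505.3,182.65,63.6],[np.pi,.199,-.191],p,e)
E
```

```text
(41.5, 23.6, 0.2, -0.5) [504.8 181.6  61.3]
tr [0.0004, 0.0022, 0.0047] rot [0.0, -0.0003, -0.0] rows>= 0.0
(45, 23.5, 0.2, -0.5) [508.3 181.   61.2]
tr [0.0073, 0.0022, 0.0035] rot [0.0, -0.0003, -0.0] rows>= 0.1
(49.7, 23.4, 0.2, -0.5) [512.9 180.1  61.1]
tr [0.0166, 0.0022, 0.0018] rot [0.0, -0.0003, -0.0] rows>= 0.1
```

servo_tool --increments '[{"translation": [0.0004, 0.0012, 0.0047], "delta_rot": [0, 0, 0], "claw": 1}, {"translation": [0.0004, 0.0012, 0.0047], "delta_rot": [0, 0, 0], "claw": 1}, {"translation": [0.0073, 0.0012, 0.0035], "delta_rot": [0, 0, 0], "claw": 1}, {"translation": [0.0073, 0.0012, 0.0035], "delta_rot": [0, 0, 0], "claw": 1}, {"translation": [0.0073, 0.0012, 0.0035], "delta_rot": [0, 0, 0], "claw": 1}]'

```text
t: 9.38
tcp_pos: [508.0, 181.2, 60.4]
eef_rot: [3.141, 0.2, -0.191]
wrist_force: [0.6, 0.4, -1.1]
width: 11.9
```

```bash
cat > z.sh <<'E'
python3 snap.py wrist $1; python3 - <<P
from h import *
i=load("$1.npz")["img"][:,:,::-1]
z=cv2.resize(i[80:240,240:400],None,fx=3.7,fy=3.7,interpolation=cv2.INTER_CUBIC)
z=(255*(z/255.)**.55).astype(np.uint8)
cv2.imwrite("pics/$1z.png",z)
P
E
bash z.sh w8
```

```text
9.425 [507.98 181.24  60.43] [ 3.1411  0.2    -0.1915] [ 0.602  0.424 -0.305 -0.17  -0.99   0.882] 11.734125934520337 [ 0.09 -0.59 -0.19]
```

View pics/w8z.png

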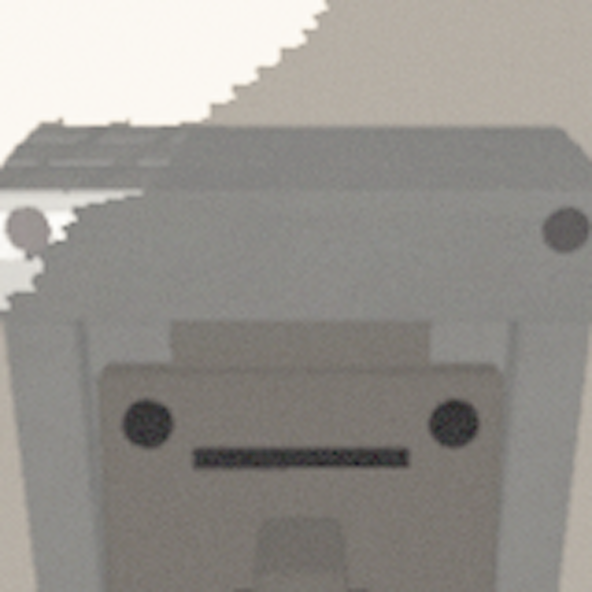

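The tongue's end is now hidden under the lip edge (row 322) and it is centred. The force is about 0. I'll slide to full depth with the tilt kept, easing up 0.6 mm.

```bash
python3 - <<'E'
from h import *
plan([508.0,181.2,60.4],[np.pi,.2,-.191],[512.6,180.3,60.9],[np.pi,.2,-.191])
E
```

```text
tr [0.009, 0.0, -0.0028] rot [0.0, 0.0, 0.0] rows>= 0.1
```

servo_tool --increments '[{"translation": [0.004, 0, -0.0015], "delta_rot": [0, 0, 0], "claw": 1}, {"translation": [0.0085, 0, -0.0028], "delta_rot": [0, 0, 0], "claw": 1}, {"translation": [0.0085, 0, -0.0028], "delta_rot": [0, 0, 0], "claw": 1}, {"translation": [0.0085, 0, -0.0028], "delta_rot": [0, 0, 0], "claw": 1}]'

```text
t: 9.93
tcp_pos: [512.3, 180.4, 60.9]
eef_rot: [3.141, 0.2, -0.191]
wrist_force: [-0.2, 0.2, -0.8]
width: 11.7
```

```bash
bash z.sh w9
```

```text
9.975 [512.3  180.38  60.97] [ 3.1411  0.2    -0.1915] [ 0.596  0.428 -0.296 -0.168 -0.995  0.885] 11.664664964630392 [ 0.65 -0.75 -0.51]
```

View pics/w9z.png

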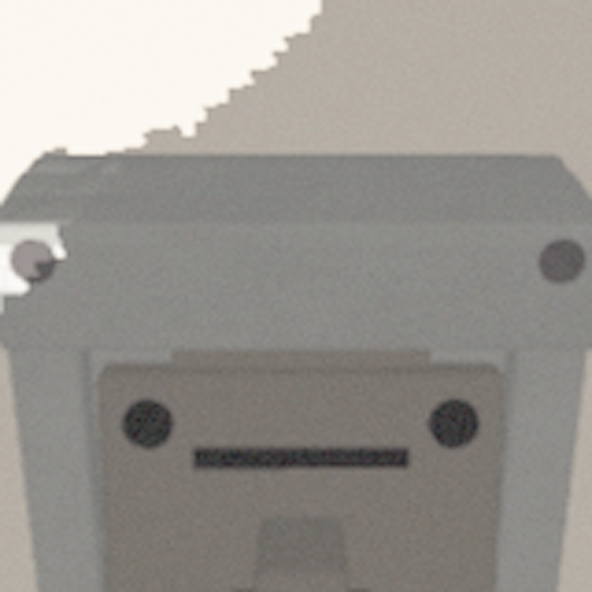

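The plate front edge is about 2 mm short of the lip face, so the tongue is ~5 mm into the slot. The force is still near zero. Now I'll swing down about the tip.

```bash
python3 - <<'E'
from ins import *
p0,e0=tcp(49.2,23.1,.2); c=np.array([512.3,180.4,60.95]); print((c-p0).round(2))
for a in [(49.3,23,.15),(49.4,22.8,.1),(49.5,22.6,.05),(49.6,22.4,0.015),(49.6,22.1,0)]:
    p,e=tcp(*a); plan(c,[np.pi,.2,-.191],c+p-p0,e); print((c+p-p0).round(1))
E
```

```text
[-0.2  -0.25  0.18]
tr [-0.0025, -0.0, 0.0053] rot [-0.0, 0.0159, 0.0] rows>= 0.3
[510.6 180.7  58.6]
tr [-0.0046, -0.0, 0.0109] rot [-0.0, 0.0318, 0.0] rows>= 0.5
[509.  181.   56.1]
tr [-0.0065, -0.0, 0.0166] rot [-0.0, 0.0477, -0.0] rows>= 0.8
[507.6 181.3  53.5]
tr [-0.0076, 0.0, 0.0208] rot [-0.0, 0.0589, 0.0] rows>= 1.0
[506.6 181.5  51.5]
tr [-0.008, -0.0, 0.023] rot [-0.0, 0.0637, 0.0] rows>= 1.1
[506.2 181.6  50.5]
```

servo_tool --increments '[{"translation": [-0.0025, 0, 0.0053], "delta_rot": [0, 0.0159, 0], "claw": 1}, {"translation": [-0.0025, 0, 0.0053], "delta_rot": [0, 0.0159, 0], "claw": 1}, {"translation": [-0.0046, 0, 0.0109], "delta_rot": [0, 0.0318, 0], "claw": 1}, {"translation": [-0.0046, 0, 0.0109], "delta_rot": [0, 0.0318, 0], "claw": 1}, {"translation": [-0.0065, 0, 0.0166], "delta_rot": [0, 0.0477, 0], "claw": 1}, {"translation": [-0.0065, 0, 0.0166], "delta_rot": [0, 0.0477, 0], "claw": 1}, {"translation": [-0.0065, 0, 0.0166], "delta_rot": [0, 0.0477, 0], "claw": 1}]'

```text
t: 10.85
tcp_pos: [508.0, 181.5, 53.7]
eef_rot: [3.141, 0.051, -0.191]
wrist_force: [-0.2, 0.1, -0.6]
width: 12.0
```

```bash
bash z.sh w10; python3 snap.py side s10
```

```text
10.9 [508.13 181.5   53.68] [ 3.1413  0.0509 -0.1913] [ 0.678  0.363 -0.459 -0.055 -0.782  0.741] 12.11644760919029 [-0.2   0.01 -1.05]
10.95 [508.13 181.43  53.62] [ 3.1413  0.0507 -0.1916] [ 0.678  0.363 -0.46  -0.055 -0.782  0.74 ] 11.566089612369975 [ 0.3   0.16 -0.07]
```

View pics/w10z.png

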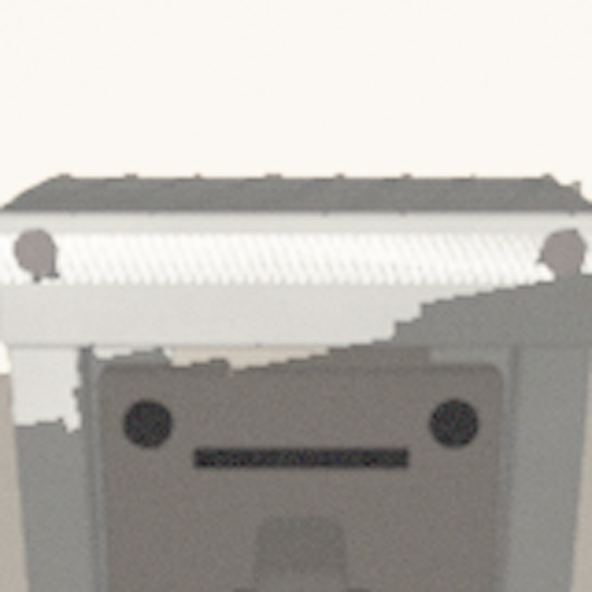

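The gap to the lip and the side centring look right, and the force is ~0. I'll finish the swing.

```bash
python3 - <<'E'
from ins import *
c=np.array([508.05,181.5,53.65])
p0,e0=tcp(50,22.7,.0508)
for a in [(50,22.5,.02),(49.8,22.2,0),(49.8,21.9,0)]:
    p,e=tcp(*a); plan(c,[np.pi,.0508,-.191],c+p-p0,e); print((c+p-p0).round(1))
E
```

```text
tr [-0.0017, 0.0, 0.0035] rot [0.0, 0.0098, 0.0] rows>= 0.2
[507.1 181.7  51.9]
tr [-0.0031, 0.0, 0.0062] rot [0.0, 0.0162, -0.0] rows>= 0.3
[506.4 181.8  50.6]
tr [-0.0031, 0.0, 0.0068] rot [0.0, 0.0162, -0.0] rows>= 0.3
[506.4 181.8  50.3]
```

servo_tool --increments '[{"translation": [-0.0017, 0, 0.0035], "delta_rot": [0, 0.0098, 0], "claw": 1}, {"translation": [-0.0017, 0, 0.0035], "delta_rot": [0, 0.0098, 0], "claw": 1}, {"translation": [-0.0031, 0, 0.0062], "delta_rot": [0, 0.0162, 0], "claw": 1}, {"translation": [-0.0031, 0, 0.0068], "delta_rot": [0, 0.0162, 0], "claw": 1}, {"translation": [-0.0031, 0, 0.007], "delta_rot": [0, 0.0162, 0], "claw": 1}, {"translation": [-0.0031, 0, 0.007], "delta_rot": [0, 0.0162, 0], "claw": 1}]'

```text
t: 11.7
tcp_pos: [505.9, 181.7, 50.2]
eef_rot: [3.141, -0.001, -0.191]
wrist_force: [-0.7, 0.0, 0.8]
width: 11.7
```

```bash
bash z.sh w11
```

```text
11.75 [505.91 181.63  50.16] [ 3.1411e+00 -6.0000e-04 -1.9140e-01] [ 0.71   0.344 -0.526  0.001 -0.701  0.668] 12.152624229307692 [-1.71  0.08  0.97]
```

View pics/w11z.png

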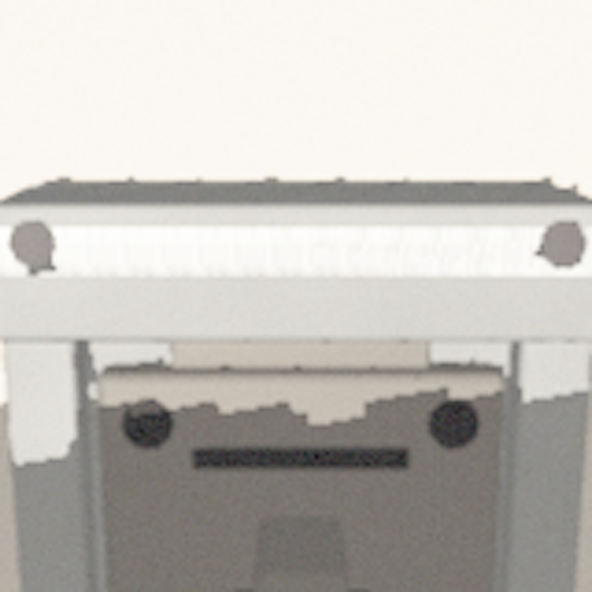

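It's at seat height (TCP z 50.2) with light upward contact. I'll open the fingers.

servo_tool --increments '[{"translation": [0, 0, 0], "delta_rot": [0, 0, 0], "claw": 0.6}, {"translation": [0, 0, 0], "delta_rot": [0, 0, 0], "claw": 0.4}, {"translation": [0, 0, 0], "delta_rot": [0, 0, 0], "claw": 0.3}, {"translation": [0, 0, 0], "delta_rot": [0, 0, 0], "claw": 0.3}, {"translation": [0, 0, 0], "delta_rot": [0, 0, 0], "claw": 0.3}]'

```text
t: 12.38
tcp_pos: [505.9, 181.7, 50.1]
eef_rot: [3.141, -0.001, -0.191]
wrist_force: [-0.7, 0.4, -1.2]
width: 30.9
```

servo_tool --increments '[{"translation": [0, 0, -0.03], "delta_rot": [0, 0, 0], "claw": 0.3}, {"translation": [0, 0, -0.08], "delta_rot": [0, 0, 0], "claw": 0}, {"translation": [-0.08, 0, -0.18], "delta_rot": [0, 0, 0], "claw": -0.5}, {"translation": [-0.11, 0, -0.18], "delta_rot": [0, 0, 0], "claw": -0.5}, {"translation": [-0.11, 0, -0.18], "delta_rot": [0, 0, 0], "claw": -0.5}, {"translation": [-0.11, 0, -0.18], "delta_rot": [0, 0, 0], "claw": -0.5}]'

```text
t: 13.12
tcp_pos: [452.0, 192.1, 140.0]
eef_rot: [3.141, -0.001, -0.191]
wrist_force: [1.0, 0.2, -0.3]
width: 65.6
```

```bash
python3 snap.py wrist w12;python3 snap.py top t12; python3 - <<'E'
from h import *
i=load("w12.npz")["img"][:,:,::-1]
z=cv2.resize(i[20:235,230:410],None,fx=2.75,fy=2.75,interpolation=cv2.INTER_CUBIC)
z=(255*(z/255.)**.7).astype(np.uint8)
cv2.imwrite("pics/w12z.png",z)
E
```

```text
13.175 [452.07 192.   139.67] [ 3.1404e+00 -4.0000e-04 -1.9140e-01] [ 0.804  0.155 -0.529  0.001 -0.888  0.575] 65.4936473232682 [-0.07  0.34 -0.47]
13.225 [452.08 191.91 139.46] [ 3.1401e+00 -2.0000e-04 -1.9160e-01] [ 0.803  0.155 -0.529  0.001 -0.888  0.575] 65.41504211602495 [0.84 0.8  0.58]
```

View pics/w12z.png

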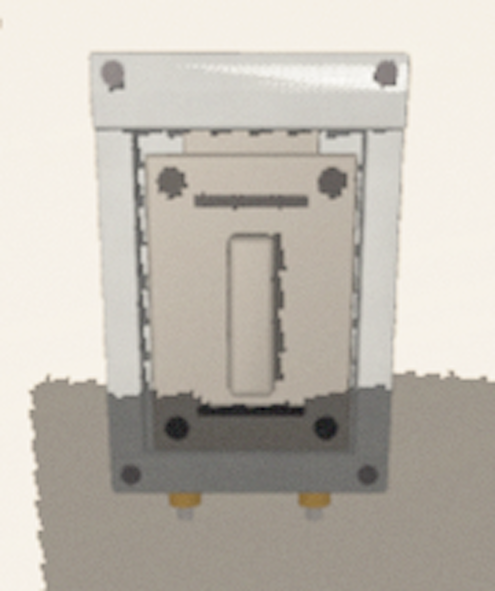

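```bash
python3 - <<'E'
from h import *
i=load("w12.npz")["img"][:,:,::-1]
z=cv2.resize(i[30:206,255:385],None,fx=3.4,fy=3.4,interpolation=cv2.INTER_CUBIC)
cv2.imwrite("pics/w12a.png",(255*(z/255.)**.7).astype(np.uint8))
z=cv2.resize(i[155:205,265:380],None,fx=6.5,fy=6.5,interpolation=cv2.INTER_CUBIC)
cv2.imwrite("pics/w12b.png",(255*np.clip(z/150.,0,1)**.6).astype(np.uint8))
E
```

```text
(no output)
```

View pics/w12a.png

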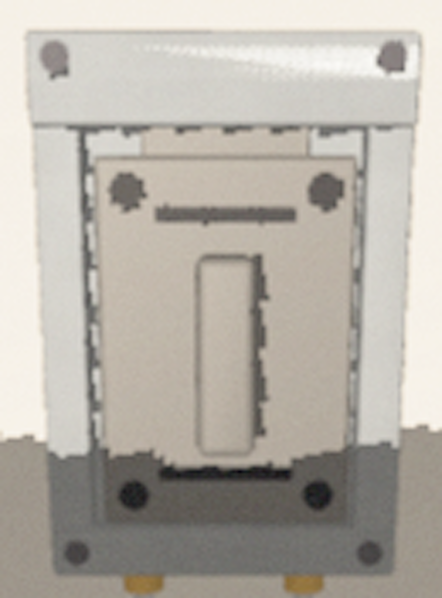

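View pics/w12b.png

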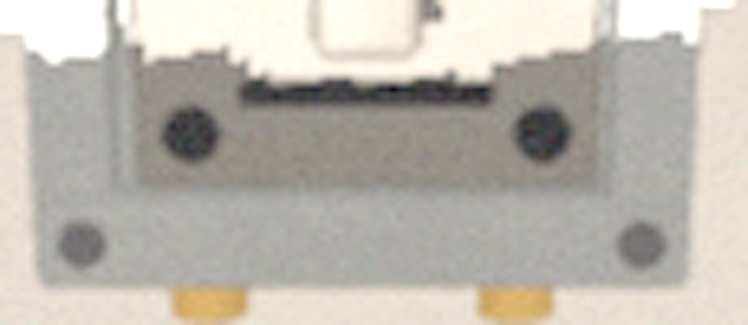

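```bash
python3 - <<'E'
from fit import *
c=load("w12.npz")
H=[((26,30),(62,40,34)),((421,32),(62,-40,34)),((33,124),(44,40,34)),((415,126),(44,-40,34)),((55,572),(-54,40,30)),((392,573),(-54,-40,30))]
P=[((95,156),(40,28,30)),((357,157),(40,-28,30)),((105,525),(-40,28,30)),((350,525),(-40,-28,30))]
R=[((197,254),(20,6,52)),((255,254),(20,-6,52)),((196,455),(-20,6,52)),((253,455),(-20,-6,52))]
for o in (H,P,R): fit(c,(255,30),3.4,o)
E
```

```text
pos [507.85 182.11] yaw -0.1926
resid in obj frame
 [[-0.48 -0.31]
 [-0.67  0.52]
 [-0.01 -0.87]
 [-0.22  0.81]
 [ 0.74 -0.65]
 [ 0.65  0.49]]
pos [505.86 181.77] yaw -0.188
resid in obj frame
 [[ 0.1  -0.41]
 [-0.22  0.58]
 [ 0.13  0.21]
 [-0.01 -0.38]]
pos [506.66 181.98] yaw -0.1974
resid in obj frame
 [[-0.05 -0.32]
 [ 0.03  0.29]
 [-0.03 -0.09]
 [ 0.05  0.12]]
```

Position is x -1.5, y -0.2 mm from the seat, within limits, with the near edge close to the near wall. I still need to confirm that the near end is fully down. I'll check the side view and a second wrist viewpoint.

servo_tool --increments '[{"translation": [-0.05, 0.15, 0], "delta_rot": [0, 0, 0], "claw": -0.5}, {"translation": [-0.05, 0.15, 0], "delta_rot": [0, 0, 0], "claw": -0.5}, {"translation": [-0.05, 0.15, 0], "delta_rot": [0, 0, 0], "claw": -0.5}, {"translation": [-0.05, 0.15, 0], "delta_rot": [0, 0, 0], "claw": -0.5}, {"translation": [-0.05, 0.15, 0], "delta_rot": [0, 0, 0], "claw": -0.5}]'

```text
t: 13.85
tcp_pos: [413.7, 124.0, 139.9]
eef_rot: [3.141, -0.001, -0.191]
wrist_force: [0.3, 0.3, 0.2]
width: 65.7
```

```bash
python3 snap.py wrist w13; python3 snap.py side s13; python3 - <<'E'
from h import *
i=load("w13.npz")["img"][:,:,::-1]
print([proj(load("w13.npz"),p).round() for p in ([507,182,30],[565,170,34],[455,192,30])])
s=load("s13.npz");print(proj(s,[507,182,30]).round())
u,v=proj(s,[507,182,30]).astype(int)
z=s["img"][v-40:v+40,u-50:u+50,::-1]
cv2.imwrite("pics/s13z.png",cv2.resize(z,None,fx=7,fy=7,interpolation=cv2.INTER_CUBIC))
E
```

```text
13.9 [413.49 123.88 139.88] [ 3.1409e+00 -7.0000e-04 -1.9090e-01] [ 0.752  0.053 -0.647  0.001 -0.871  0.627] 65.46930268321445 [-0.47  0.45  0.31]
13.95 [413.37 123.78 139.87] [ 3.1409e+00 -7.0000e-04 -1.9090e-01] [ 0.752  0.053 -0.648  0.001 -0.871  0.627] 65.50452825065707 [-0.1   0.43  0.15]
[array([219.,  96.]), array([210.,   3.]), array([225., 168.])]
[296. 213.]
```

View pics/w13.png

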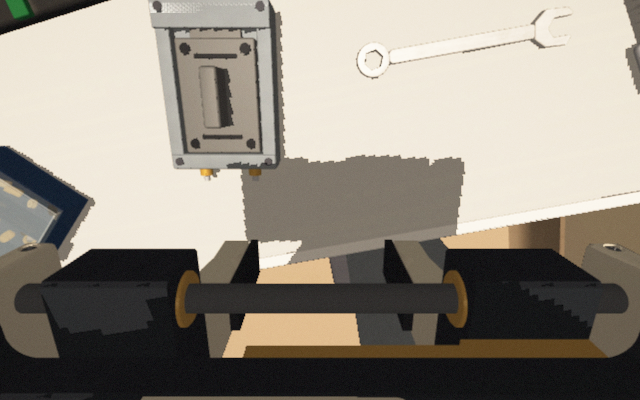

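View pics/s13z.png

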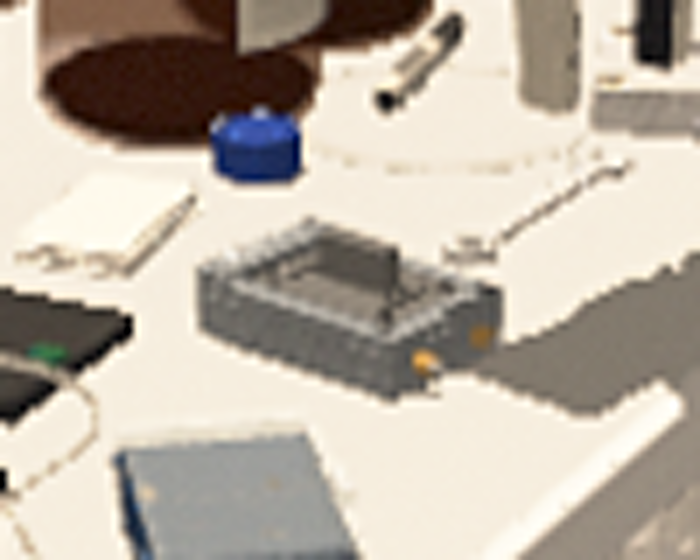

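The side view shows the cover sunk between the walls. I'll triangulate the cover's four dark dots against the housing's screws to check it's flat.

```bash
python3 - <<'E'
from h import *
a=load("w12.npz");b=load("w13.npz")
z=cv2.resize(b["img"][0:175,145:290,::-1],None,fx=3.4,fy=3.4,interpolation=cv2.INTER_CUBIC); cv2.imwrite("pics/w13a.png",z)
def cen(c,uv,r=5):
    u,v=map(int,np.round(uv)); g=cv2.cvtColor(c["img"],cv2.COLOR_RGB2GRAY).astype(float)[v-r:v+r+1,u-r:u+r+1]
    w=np.clip(np.percentile(g,60)-12-g,0,None); yy,xx=np.mgrid[-r:r+1,-r:r+1]
    return np.array([u+(w*xx).sum()/w.sum(),v+(w*yy).sum()/w.sum()])
A={"hFL":(127,190),"hFR":(325,190),"hNL":(134,494),"hNR":(318,494),"sNL":(76,552),"sNR":(369,552),"sFL":(53,57),"sFR":(392,57)}
B={"hFL":(184.5,48),"hFR":(247.5,47),"hNL":(195,143.5),"hNR":(251,143),"sNL":(179,161),"sNR":(270.5,159.5),"sFL":(156.5,6.5),"sFR":(262,6.5)}
P=lambda c:c["camera_matrix"]@np.c_[c["R"],c["t"]]
for k in A:
    pa=cen(a,(255+A[k][0]/3.4,30+A[k][1]/3.4)); pb=cen(b,B[k])
    X=cv2.triangulatePoints(P(a),P(b),pa.reshape(2,1),pb.reshape(2,1)).ravel();X=X[:3]/X[3]
    l=Ro.from_euler("z",.191).apply(X-[507.8,182.1,0]); print(k,pa.round(1),pb.round(1),l.round(1), "reproj",np.abs(proj(a,X)-pa).max().round(2))
E
```

```text
hFL [292.5  86.3] [nan nan] [nan nan nan] reproj nan
hFR [nan nan] [246.  48.] [nan nan nan] reproj nan
hNL [293.9 175.2] [195.  143.2] [-34.6  20.6  30.3] reproj 0.04
hNR [348.  175.2] [250.7 143.4] [-34.7 -21.5  30.2] reproj 0.08
sNL [277.1 192.2] [179.4 161.2] [-48.4  34.3  30. ] reproj 0.02
sNR [363.2 192.2] [269.  162.6] [-49.7 -34.2  26.8] reproj 0.42
sFL [271.1  47.4] [157.2   6.2] [56.  33.7 35.2] reproj 0.16
sFR [370.   46.4] [260.    5.8] [ 56.8 -34.   33.6] reproj 0.05<stdin>:7: RuntimeWarning: invalid value encountered in scalar divide
```

View pics/w13a.png

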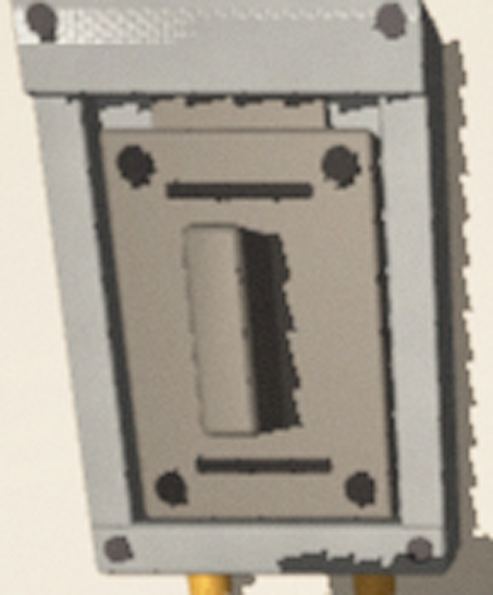

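```bash
python3 - <<'E'
from h import *
a=load("w12.npz");b=load("w13.npz");P=lambda c:c["camera_matrix"]@np.c_[c["R"],c["t"]]
for pa,pb in (((292.1,85.6),(184.5,48.1)),((350.3,85.6),(245.1,48.2))):
    X=cv2.triangulatePoints(P(a),P(b),np.array(pa).reshape(2,1),np.array(pb).reshape(2,1)).ravel();X=X[:3]/X[3]
    print(Ro.from_euler("z",.191).apply(X-[507.8,182.1,0]).round(1))
from workcell import ticket; print(ticket.hand_in())
E
```

```text
[31.3 20.4 30.7]
[ 31.4 -21.5  29.5]
the job is handed in; nothing more can be done
None
```

The cover is in the housing: I lifted it out of the mould, hooked its tongue under the lip at about 0.2 rad (11°) tilt, swung it down flat and let go. I then backed the arm clear and handed in at about 14 s. `hand_in` gives no verdict, so the result below rests on my own camera checks.

- **Flat and home:** the cover's four corner dots came out at z 30.3, 30.2, 30.7 and 29.5 mm, against 30 mm for a fully seated cover.
- **Position:** the cover is about 1.5–2 mm toward the near wall, about 0.3–0.5 mm to the side, and turned less than 0.01 rad. All of this is within the limits.
- **Tongue:** it is about 4 mm into the slot under the lip, which is within the 2–10 mm needed.
- **Forces:** the wrist force stayed under about 2 N at every reading I took.
- **Bystanders:** the arm stayed clear of them; I did not re-measure their positions at the end.

**Checks that disagreed:**
- The cover's x offset came out between -1.1 and -1.9 mm depending on the feature used, about the calibration error.
- One housing screw read 26.8 mm instead of 30, because a shadow upset that measurement.
- Automatic dot finding failed on the two far dots, so I read those by hand.

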